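Put the ice tongs away and lower the bar box lid

TASK

Put the steel ice tongs away lying flat on the floor of the open wooden bar box, let go of them, then lower the lid gently until it is fully shut; do not let it drop or slam. Leave the bowl, tumbler, stirrer and coasters where they are.

Things in the scene. Friction and masses are not known exactly. Their poses are not given: they have to be found in the camera images.
- box: Fixed open-topped light-wood box, outer size 150 (its x, depth) x 256 (its y, width) x 70 mm high, walls and floor 7 mm, inside 136 x 242 mm and 63 mm deep, empty. Origin at the centre of its underside on the table; its -x side is the front (roughly towards the robot), the lid is hinged along the top of its +x side. Three closed amber bottles, 240 mm tall, stand along the back of the table, at least 70 mm beyond the open lid.
- lid_hinge (a point): Middle of the lid's hinge line, 75 mm behind (box +x) the box centre and 76 mm above the table; the hinge line runs along the box's y axis.
- lid (a joint): Lid angle in rad: 0 is fully shut, lying level on the box (a hard stop); it grows as the lid opens, up to a stop at 1.85 (leaning back); about 1.57 is upright. The hinge has a little friction (about 0.1 N m) that holds the lid only near upright, where it stands at the start (1.60 to 1.85); farther forward it falls shut and slams if not held.
- lid_bar (a point): Centre of the lid's handle: a straight round steel bar 12 mm thick, parallel to the hinge, 192 mm from the hinge line in the lid's mid plane and 42 mm beyond the lid's free edge, about 108 mm free between its two end legs, which join it to the lid. With the lid open the bar is the topmost part; with the lid shut it stands in front of the box, 76 mm above the table. The lid is a light-wood plate 150 x 256 x 12 mm, about 0.45 kg.
- tongs_mid (a point): Centre, half-way up (10 mm above what they lie on), of the loose stainless steel ice tongs: latched shut, so they are one rigid piece, 180 mm long along their x axis (round hinge end 26 mm across at -x, thicker tips 32 mm across at +x), 24 mm wide (y) along the middle, 20 mm high (z), about 0.12 kg.
- bowl: White ceramic bowl, 130 mm across, 60 mm tall; origin under its centre. Leave alone.
- tumbler: Glass tumbler, 76 mm across, 90 mm tall; origin under its centre. Leave alone.
- stirrer: Flat bamboo stirrer, 195 mm long (x), 10 mm wide with a 22 mm paddle at +x, 8 mm high; origin under its middle. Leave alone.
- coasters: Stack of cork coasters, 96 mm across, 30 mm tall; origin under its centre. Leave alone.
- tongs: The same tongs; origin at the centre of their underside, axes as for tongs_mid.
Not all that is in view belongs to the job. Of the things that look like the tongs, the smallest one is meant.

How it is judged:
By the outcome, as a careful person would: the job done as asked, in the order asked, and still so for the second after the job is handed in, with the robot touching nothing.
It also fails if it takes over 51 s, if anything falls off the work surface, if the arm or the gripper's body presses on something with over 40 N, if the wrist force passes 120 N, or if a joint passes its speed limit or range.

ROBOT

A 7-joint arm with a two-finger parallel gripper is mounted at the origin on the work surface. World frame = base frame: x ahead of the robot, y to its left, z up, the work surface at z = 0. Lengths are in m, angles in rad, forces in N, time in s.
With the tool pointing down it reaches from about 0.4 to 0.85 m from the base axis. Payload 10.4 kg.
Tool frame: the origin (TCP) lies midway between the tips of the shut fingers; the grasp point (between the pads) lies 19 mm behind it (r.grasp_offset is the distance from the TCP to the grasp point, in m); z points along the fingers, y is the line along which they close (so a half turn about z gives the same grasp; the last joint's range is limited). The gripper opens to 87 mm and grips with 3 to 60 N. Pads are 19 mm wide; open, the fingers measure 117 mm over their backs; the gripper's body (75 mm by 190 mm) begins 51 mm behind the grasp point.
Start: joints at [1.209, 0.332, -0.065, 1.46, 0.022, 1.35, -0.088], TCP at [0.208, -0.589, 0.201] pointing down, gripper open.
Joint ranges: [-2.6, 2.6], [-0.5, 2.12], [-1.47, 1.34], [0.16, 2.42], [-1.27, 4.41], [0.06, 2.06], [-2.6, 2.6]. Speed limits (rad/s): [2.22, 2.22, 2.79, 2.79, 3.14, 3.14, 3.14].

INTERFACE

Orientations are given as a unit quaternion [x, y, z, w].
In Python, from bench import r gives the robot as it stands.
- The arm moves only by the tool drive_tool, never from a script. Its argument "moves" is a list that holds one entry, the list of rows, each a list of 7 numbers: the shift along the tool's x, y, z in m, then the turn, a rotation vector about the tool's x, y, z in rad, then the opening, from 0 (shut) to 1 (fully open). In form: [[[tx, ty, tz, ax, ay, az, jaw], ...]]. A call has 1 to 10 rows; each row shifts and turns the commanded pose from where the row before left it, along the tool's axes as they then stand; what a row does not reach is not made up. A row lasts 1/10 s, in which the tool goes at most 50 mm and 8.59 degrees, less where a joint would pass 70% of its speed; a pose out of reach is approached as far as the arm can. A call is refused whole if a number of a shift passes 0.05 or a number of a turn 0.15, either way. A call with a gripper value outside its range is refused whole. The fingers move at their own pace and stop on an object; "squeeze" is the grip in N (left out, the last holds). Time passes only in rows, so rows that do not move let the fingers close. It gives the time, the measured TCP pose, the force, the opening and the grip force at its end, in the units of the state.
- r.read_state(): the state, without advancing time (a new reading comes with each control period).
- r.camera(name): name is "side" or "top"; returns the picture (420x560x3 uint8, red, green, blue); there is no depth.
- r.camera_info(name): a dict with "mtx" (3x3 intrinsics, pixels), "k1" (the pictures are not rectified: a ray, as slopes to the right and down, at radius r is drawn at 1 + k1 r^2 times it, then the intrinsics apply), "rvec" (rotation vector, rad) and "tvec" (3), from world to camera coordinates, as OpenCV has them. Camera axes: x right, y down, z forward; pixel columns grow to the right and rows downward; lengths in m; the calibration is good to about 2 mm. A picture is of the moment at which its call begins. camera_info takes no time and is no camera call.
- r.close_job(): hands the job in; it is judged then, once.
Trained networks look in the newest picture that a camera, given by its name, has taken for a name from the list of things; names that differ only in an ending like _2 or _b are one class to them, and where a whole thing is asked for, a point or a joint stands for the part that bears it (a point fixed in the world has none). Each returns a list of dicts, best first, with "conf" (0 to 1); they miss things now and then, are a little off and sometimes report something else, mostly with a low value. They report only what shows in the picture. A call takes as long as a camera call. They do not tell look-alikes from the thing itself.
- r.find_in(camera, query): "bbox" ([left, top, right, bottom] in pixels, round what is visible of it).
- r.place_of(camera, query): "at" ([column, row] in pixels: a listed point, or the origin of a listed thing).
The state is a dict: "time": time; "joint_positions": joint angles; "joint_vel": joint speeds; "joint_torque": joint torques, N m; "ee_pos": TCP position; "eef_rot": TCP orientation; "ft_force": force on the tool from outside, world axes, zero at the start; "torque": the same for the moment, N m; "width": finger opening in m; "grip_force": force on a finger pad.
Only numpy, scipy, OpenCV 4.12 (cv2) and the standard library are available. Lean on these libraries where they do the work, as an engineer would, in place of code of your own. Each camera call takes 0.05 s, during which the arm holds its last target. There are 200 camera calls.

## Working session

There is one attempt and no reset: what is moved stays moved. The work goes in short steps, Python scripts to look and compute and a tool call to move; the robot and the scene stay as the last step left them, time stands still between calls to the robot, and variables do not carry over. Pictures are saved under pics/ and viewed, at most 14 in all, crops included, and the job is handed in when it is done.

Besides the shell and the picture viewer there is one more tool, called after "Emit:" by a JSON object that holds its "fn" and its "kwargs". drive_tool: Moves the arm, as the interface text tells. Its arguments: {"type":"object","properties":{"moves":{"type":"array"},"squeeze":{"type":"number"}},"required":["moves"]}

```bash
ls; mkdir -p pics
python3 - <<'E'
from bench import r
import cv2,numpy as np
a=[r.camera(n) for n in("top","side")]
for n,i in zip(("top","side"),a):
    cv2.imwrite(f"pics/{n}0.png",i[:,:,::-1])
    c=r.camera_info(n);R=cv2.Rodrigues(np.array(c["rvec"]))[0];print(n,c["mtx"],c["k1"],"cam at",-R.T@np.array(c["tvec"]).ravel())
for n in("top","side"):
  for q in("tongs_mid","lid_bar","lid_hinge","box","bowl","tumbler"):
    print(n,q,[(np.round(d["at"],1),round(d["conf"],2)) for d in r.place_of(n,q)])
s=r.read_state();print(s)
E
```

```text
pics
top [[391.62162919   0.         279.72492241]
 [  0.         391.62162919 213.40552809]
 [  0.           0.           1.        ]] -0.07715318815015763 cam at [ 0.33961855 -0.09213116  1.30531938]
side [[486.25450046   0.         285.79028945]
 [  0.         486.25450046 212.78560807]
 [  0.           0.           1.        ]] 0.052000910565033226 cam at [-0.14069662 -1.23313765  1.1073027 ]
top tongs_mid [(array([448.1, 254.2]), 0.72), (array([339.2, 213.6]), 0.67), (array([344.1, 297.3]), 0.56)]
top lid_bar [(array([195.1, 144. ]), 0.79), (array([334.5, 137.1]), 0.21)]
top lid_hinge [(array([206.5, 171.9]), 0.88), (array([338.1, 214.4]), 0.54)]
top box [(array([208.9, 192.6]), 0.75)]
top bowl [(array([127.2, 169.7]), 0.59)]
top tumbler [(array([331.2, 136. ]), 0.59)]
side tongs_mid [(array([237.8, 288.3]), 0.93), (array([312.6, 259. ]), 0.81), (array([337.8, 362.7]), 0.65)]
side lid_bar [(array([299.6, 116.6]), 0.92)]
side lid_hinge [(array([295.9, 162.4]), 0.84)]
side box []
side bowl [(array([262.3, 144.8]), 0.88)]
side tumbler [(array([377.8, 233.4]), 0.64), (array([316.9, 258.9]), 0.54)]
{'time': 0.7, 'joint_positions': array([ 1.20937946,  0.3321727 , -0.06469546,  1.4601137 ,  0.02159576,
        1.34987477, -0.08851135]), 'joint_vel': array([ 0.00035072,  0.00078613,  0.0005309 ,  0.00167667, -0.00071339,
       -0.00125043, -0.00090303]), 'joint_torque': array([ 1.05842963e-05, -6.22909212e+01,  2.45168502e-02, -3.90067363e+01,
       -6.11236389e-02,  3.16185609e-02,  7.03434716e-05]), 'ee_pos': array([ 0.20775843, -0.58948819,  0.20058602]), 'eef_rot': array([9.85685774e-01, 1.68592858e-01, 2.21548803e-05, 5.95316587e-05]), 'ft_force': array([-0.63043065, -0.11973609, -0.5127346 ]), 'torque': array([ 0.00590634, -0.05575795, -0.02747493]), 'grip_force': 0.0, 'width': 0.08717432727879919}
```

View pics/top0.png

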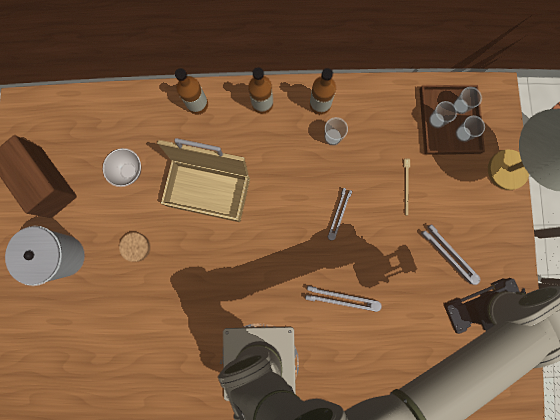

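View pics/side0.png

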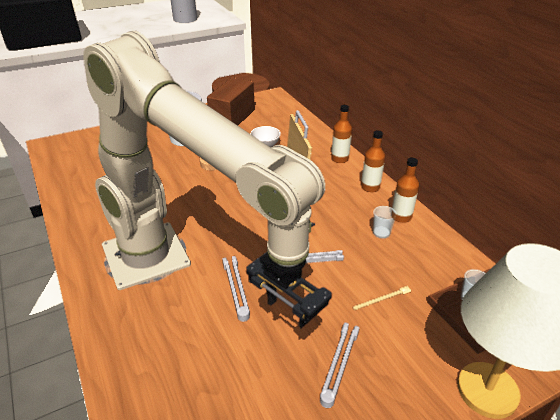

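The top view shows three tongs. The one at (340,213), about 51 px long, is the smallest, and the other two are about 75 px. The box is at (205,190) with its lid open and the bar at (198,146). The side view shows the gripper near (290,290), clear of them. Next I'll zoom in on the box and the tongs.

```bash
cat > h.py <<'E'
from bench import r
import cv2,numpy as np
from scipy.spatial.transform import Rotation as Ro
def cam(n):
    c=r.camera_info(n);return c["mtx"],np.array([c["k1"],0,0,0,0.]),np.array(c["rvec"]).ravel(),np.array(c["tvec"]).ravel()
def ray(n,uv):
    K,d,rv,t=cam(n);R=cv2.Rodrigues(rv)[0]
    p=cv2.undistortPoints(np.array([[uv]],float),K,d)[0,0]
    return -R.T@t,R.T@np.array([p[0],p[1],1])
def plane(n,uv,z):
    o,v=ray(n,uv);return o+v*(z-o[2])/v[2]
def proj(n,P):
    K,d,rv,t=cam(n);return cv2.projectPoints(np.array(P,float).reshape(-1,1,3),rv,t,K,d)[0][:,0]
def tri(ua,ub):
    o1,v1=ray("top",ua);o2,v2=ray("side",ub)
    s=np.linalg.lstsq(np.c_[v1,-v2],o2-o1,rcond=None)[0]
    a=o1+v1*s[0];b=o2+v2*s[1];return (a+b)/2,np.linalg.norm(a-b)
E
python3 - <<'E'
from h import *
i=cv2.imread("pics/top0.png")
a=cv2.resize(i[130:230,150:260],None,fx=4,fy=4,interpolation=cv2.INTER_CUBIC)
b=cv2.resize(i[180:245,315:360],None,fx=6,fy=6,interpolation=cv2.INTER_CUBIC)
o=np.zeros((400,720,3),np.uint8);o[:400,:440]=a;o[:390,445:715]=b
cv2.imwrite("pics/c1.png",o)
print(tri((195.1,144),(299.6,116.6)),tri((206.5,171.9),(295.9,162.4)),tri((339.2,213.6),(312.6,259)))
print(plane("top",(339.2,213.6),.01),plane("side",(312.6,259),.01))
E
```

```text
(array([0.65014181, 0.14568392, 0.27461451]), np.float64(0.003319442778950612)) (array([0.62631391, 0.14760817, 0.08296384]), np.float64(0.021119827628759243)) (array([ 0.47598786, -0.27528493,  0.00251309]), np.float64(0.010834083111467992))
[ 0.48016474 -0.27649466  0.01      ] [ 0.4664829  -0.28035767  0.01      ]
```

View pics/c1.png

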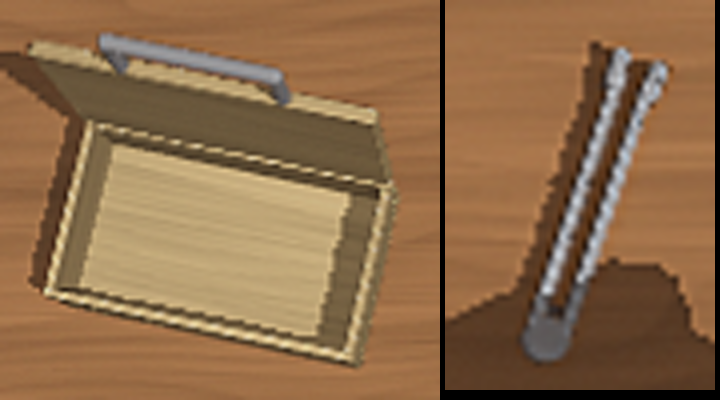

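The crop shows the box rim corners at about (43,293), (358,365), (393,185) and (90,122). The bar runs from (103,38) to (285,88). The tongs' round hinge end is at (547,340), and their tips are at (622,50) and (660,66).

Run:
```python
from h import *
from scipy.optimize import least_squares
f=lambda u,s,o:((np.array(u,float)+.5)/s-.5+o)
C=[f(u,4,(150,130)) for u in [(43,293),(358,365),(393,185),(90,122)]]
B=[(-.075,.128,.07),(-.075,-.128,.07),(.075,-.128,.07),(.075,.128,.07)]
def W(p,P): 
    c,s=np.cos(p[2]),np.sin(p[2]);P=np.array(P);return np.c_[p[0]+c*P[:,0]-s*P[:,1],p[1]+s*P[:,0]+c*P[:,1],P[:,2]]
S=least_squares(lambda p:(proj("top",W(p,B))-C).ravel(),[.55,.14,0])
print("box",S.x,"res",S.fun.reshape(-1,2).round(2))
# bar ends, lid angle
bc=f((194,62),4,(150,130)); 
def bar(a,y=0): return [(.075-.192*np.cos(a),y,.076+.192*np.sin(a))]
for m in [((195.1,144),(299.6,116.6))]:
  L=least_squares(lambda a:np.r_[(proj("top",W(S.x,bar(a[0])))-[bc])[0],(proj("side",W(S.x,bar(a[0])))-[m[1]])[0]],[1.7])
  print("lid",L.x,L.fun,W(S.x,bar(L.x[0])))
T=[plane("top",f(u,6,(315,180)),z) for u,z in [((547,340),.015),((641,57),.012)]]
h,t=T;d=t-h;yaw=np.arctan2(d[1],d[0]);print("tongs",h,t,np.linalg.norm(d[:2]),yaw,"mid est",h[:2]+(.09-.013)*d[:2]/np.linalg.norm(d[:2]))
s=r.read_state();M=Ro.from_quat(s["eef_rot"]).as_matrix();print(M.round(3))
for n in ["top"]:
  for q in("bowl","tumbler","coasters","stirrer"):
    for e in r.place_of(n,q)[:1]:print(q,plane(n,e["at"],0).round(3))
```

```text
box [ 0.56123379  0.16055539 -0.23800017] res [[ 0.49  1.1 ]
 [-1.16 -0.01]
 [ 0.6  -0.39]
 [ 0.09 -0.7 ]]
lid [1.64990788] [-0.35227556  0.56866957  0.95493011  2.55018038] [[0.6488655  0.1392961  0.26739948]]
tongs [ 0.39897434 -0.49377418  0.015     ] [ 0.55628161 -0.55747072  0.012     ] 0.16971395425309263 -0.38473879547803963 mid est [ 0.47034537 -0.52267359]
[[ 0.943  0.332  0.   ]
 [ 0.332 -0.943 -0.   ]
 [ 0.     0.    -1.   ]]
bowl [0.651 0.446 0.   ]
tumbler [ 0.75  -0.262  0.   ]
coasters [0.389 0.408 0.   ]
stirrer [ 0.571 -0.51   0.   ]
```

```bash
cat >> h.py <<'E'
def togo(target,xang):
    "shift along tool axes once yawed to xang (tool down); turn about tool z needed"
    s=r.read_state();M=Ro.from_quat(s["eef_rot"]).as_matrix();a=np.arctan2(M[1,0],M[0,0])
    X=np.array([np.cos(xang),np.sin(xang),0]);Y=np.array([np.sin(xang),-np.cos(xang),0])
    d=np.array(target)-s["ee_pos"]
    tilt=M.T@np.array([0,0,-1])
    print("t %.2f pos %s turn z %.3f tilt %s shift(after turn) x %.4f y %.4f z %.4f w %.4f g %.1f F %s"%(s["time"],s["ee_pos"].round(4),-((xang-a+np.pi)%(2*np.pi)-np.pi),tilt[:2].round(4),d@X,d@Y,-d[2],s["width"],s["grip_force"],s["ft_force"].round(1)))
E
python3 - <<'E'
from h import *
f=lambda u,s,o:((np.array(u,float)+.5)/s-.5+o)
h=plane("top",f((102,340),6,(315,180)),.015);t=plane("top",f((196,57),6,(315,180)),.012)
d=(t-h)[:2];L=np.linalg.norm(d);yaw=np.arctan2(d[1],d[0]);print(h,t,L,yaw,h[:2]+.077*d/L)
i=cv2.imread("pics/top0.png")[180:245,315:360].astype(int)
m=(i.max(2)-i.min(2)<25)&(i.min(2)>70)
n,l,st,c=cv2.connectedComponentsWithStats(m.astype(np.uint8));print(st,c)
v,u=np.nonzero(m);P=np.array([plane("top",(a+315,b+180),.015)[:2] for a,b in zip(u,v)])
w=np.linalg.svd(P-P.mean(0))[2][0];w*=np.sign(w[0]);q=(P-P.mean(0))@w
e=(P-P.mean(0))@[-w[1],w[0]]
print("mean",P.mean(0),"yaw",np.arctan2(w[1],w[0]),"ext",q.min(),q.max(),e.min(),e.max(),"mid",P.mean(0)+w*(q.min()+q.max())/2+np.array([-w[1],w[0]])*(e.min()+e.max())/2)
togo([.475,-.277,.12],-.21)
E
```

```text
[ 0.40520085 -0.24775308  0.015     ] [ 0.56184054 -0.30652743  0.012     ] 0.1673033746834096 -0.35896354061394936 [ 0.47729298 -0.27480349]
[[   0    0   45   65 2667]
 [  13    8   24   52  258]] [[21.83427072 31.76040495]
 [23.71317829 34.47674419]]
mean [ 0.47697001 -0.27416651] yaw -0.36719570754513764 ext -0.08678362211232371 0.09033380520475583 -0.015484051419375125 0.015110113724072846 mid [ 0.47855965 -0.27497827]
t 0.90 pos [ 0.2078 -0.5895  0.2006] turn z 0.549 tilt [-0.     -0.0001] shift(after turn) x 0.1962 y -0.3613 z 0.0806 w 0.0870 g 0.0 F [-0.4 -0.1 -0.4]
```

Emit:
{"fn": "drive_tool", "kwargs": {"moves": [[[0, 0, 0, 0, 0, 0.14, 1], [0, 0, 0, 0, 0, 0.14, 1], [0, 0, 0, 0, 0, 0.14, 1], [0, 0, 0, 0, 0, 0.14, 1], [0, 0, 0, 0, 0, 0.142, 1], [0.015, -0.04, 0.01, 0, 0, 0, 1], [0.015, -0.04, 0.01, 0, 0, 0, 1], [0.015, -0.04, 0.01, 0, 0, 0, 1], [0.015, -0.04, 0.01, 0, 0, 0, 1], [0.015, -0.04, 0.01, 0, 0, 0, 1]]]}}

```text
time: 1.9
ee_pos: [0.3499, -0.4278, 0.1504]
eef_rot: [0.984, -0.181, 0.0, 0.0]
ft_force: [1.3, 0.1, 0.6]
width: 0.087
grip_force: 0.0
```

Emit:
{"fn": "drive_tool", "kwargs": {"moves": [[[0.015, -0.04, 0.01, 0, 0, 0, 1], [0.015, -0.04, 0.01, 0, 0, 0, 1], [0.015, -0.04, 0.01, 0, 0, 0, 1], [0.015, -0.04, 0.01, 0, 0, 0, 1], [0.005, -0.02, 0.005, 0, 0, 0, 1], [0, 0, 0, 0, 0, 0, 1], [0, 0, 0, 0, 0, 0, 1]]]}}

```text
time: 2.6
ee_pos: [0.4735, -0.2842, 0.1056]
eef_rot: [0.984, -0.18, -0.0, 0.0]
ft_force: [-0.9, -0.0, -0.0]
width: 0.0872
grip_force: 0.0
```

Run:
```python
from h import *
togo([.478,-.275,.1],-.363)
i=r.camera("side");print(proj("side",[.478,-.275,.01]),[(d["at"],d["conf"]) for d in r.place_of("side","tongs_mid")])
j=r.camera("top")
o=np.hstack([cv2.resize(i[200:330,220:400],None,fx=2,fy=2),cv2.resize(j[170:300,280:460],None,fx=2,fy=2)])
cv2.imwrite("pics/c2.png",o[:,:,::-1])
```

```text
t 2.60 pos [ 0.4735 -0.2842  0.1056] turn z 0.000 tilt [ 0.0001 -0.0004] shift(after turn) x 0.0009 y -0.0102 z 0.0056 w 0.0872 g 0.0 F [-0.9 -0.  -0. ]
[[314.8421873  256.81660589]] [([338.9, 361.7], 0.85), ([314.9, 255.7], 0.84), ([237.7, 286.2], 0.82)]
```

View pics/c2.png

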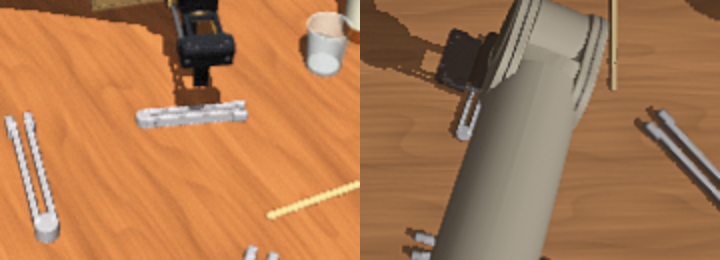

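The side view shows the tongs directly beneath the gripper (crop 190,112), matching my estimate, so I'll go down and grip them.

Emit:
{"fn": "drive_tool", "kwargs": {"moves": [[[0.001, -0.01, 0.02, 0, 0, 0, 1], [0, 0, 0.025, 0, 0, 0, 1], [0, 0, 0.025, 0, 0, 0, 0.8], [0, 0, 0.02, 0, 0, 0, 0.8], [0, 0, 0.011, 0, 0, 0, 0.8], [0, 0, 0, 0, 0, 0, 0.6], [0, 0, 0, 0, 0, 0, 0], [0, 0, 0, 0, 0, 0, 0], [0, 0, 0, 0, 0, 0, 0], [0, 0, 0, 0, 0, 0, 0]]], "squeeze": 25}}

```text
time: 3.75
ee_pos: [0.4785, -0.2753, 0.0052]
eef_rot: [0.984, -0.181, 0.001, 0.0]
ft_force: [-0.4, 0.1, 0.5]
width: 0.0375
grip_force: 0.0
```

Emit:
{"fn": "drive_tool", "kwargs": {"moves": [[[0, 0, 0, 0, 0, 0, 0], [0, 0, 0, 0, 0, 0, 0]]]}}

```text
time: 3.95
ee_pos: [0.4782, -0.275, 0.0047]
eef_rot: [0.984, -0.181, 0.0, 0.0]
ft_force: [0.4, 0.7, -0.2]
width: 0.022
grip_force: 0.0
```

Emit:
{"fn": "drive_tool", "kwargs": {"moves": [[[0, 0, 0, 0, 0, 0, 0], [0, 0, 0, 0, 0, 0, 0], [0, 0, 0, 0, 0, 0, 0]]]}}

```text
time: 4.25
ee_pos: [0.4781, -0.275, 0.0045]
eef_rot: [0.984, -0.181, 0.0, 0.0]
ft_force: [0.4, -0.0, 0.0]
width: 0.0021
grip_force: 0.0
```

Run:
```python
from h import *
i=r.camera("side");print([(d["at"],d["conf"]) for d in r.place_of("side","tongs_mid")])
print(proj("side",[.478,-.275,.01]))
s=r.read_state();print(s["ee_pos"],s["width"],proj("side",[s["ee_pos"]]))
cv2.imwrite("pics/c3.png",cv2.resize(i[200:320,230:390],None,fx=4.5,fy=4.5,interpolation=cv2.INTER_CUBIC)[:,:,::-1])
```

```text
[([237.5, 285.5], 0.88), ([314.2, 257.4], 0.87), ([335.3, 361.0], 0.81)]
[[314.8421873  256.81660589]]
[ 0.47807092 -0.27502722  0.00452501] 0.0005174221523651872 [[314.79295703 258.03554961]]
```

View pics/c3.png

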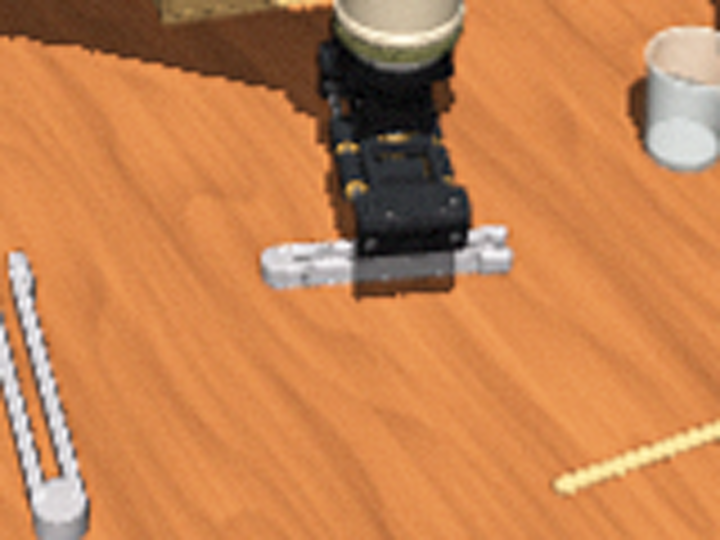

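The side crop shows the tongs unmoved at (385,262), with the gripper body hiding the fingers. The fingers closed on nothing, so I'll check whether the fingertips really are where the TCP is reported to be.

Emit:
{"fn": "drive_tool", "kwargs": {"moves": [[[0, 0, -0.03, 0, 0, 0, 0], [0, 0, -0.03, 0, 0, 0, 0], [0, 0, -0.03, 0, 0, 0, 0], [0, 0, 0, 0, 0, 0, 0]]]}}

```text
time: 4.75
ee_pos: [0.4805, -0.2762, 0.0988]
eef_rot: [0.984, -0.181, 0.003, 0.001]
ft_force: [0.5, 0.2, 0.7]
width: 0.0007
grip_force: 0.0
```

Run:
```python
from h import *
i=r.camera("side");print([(np.round(d["at"],1),d["conf"]) for d in r.place_of("side","tongs_mid")])
s=r.read_state();p=s["ee_pos"];print(p,s["width"],s["grip_force"],s["ft_force"].round(2));a=proj("side",[p,p+[0,0,.019],p+[0,0,.07]]);print(a)
o=cv2.resize(i[190:310,230:390],None,fx=4.5,fy=4.5,interpolation=cv2.INTER_CUBIC)[:,:,::-1].copy()
for q in a: cv2.circle(o,tuple(int(v) for v in (q-[230,190])*4.5),3,(0,255,0),1)
cv2.imwrite("pics/c4.png",o)
```

```text
[(array([315.5, 257.5]), 0.7), (array([237.8, 286.9]), 0.65), (array([338.7, 361.5]), 0.63)]
[ 0.47833503 -0.27524559  0.09495638] 0.0007410101684504893 0.0 [-0.2  -0.57 -0.67]
[[316.14192968 237.19025929]
 [316.41597389 232.61002435]
 [317.17483821 219.95232773]]
```

View pics/c4.png

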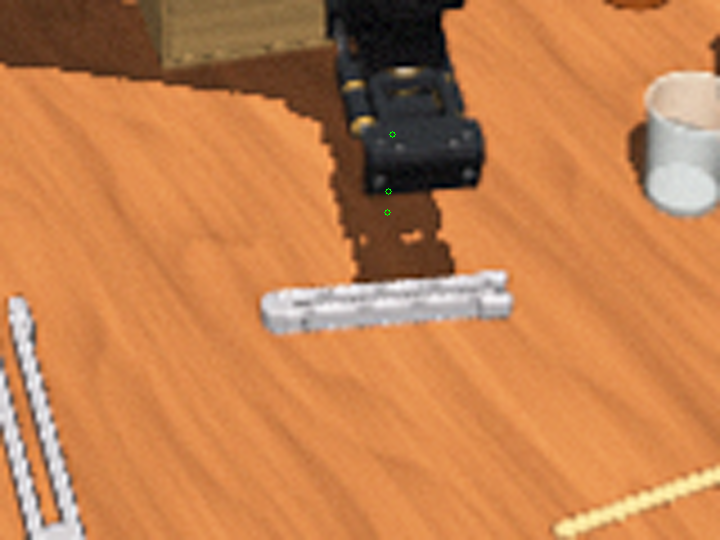

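The crop shows the tongs intact at (387,300) and the gripper body at (425,155). No fingers are visible at the projected TCP (387,212). I'll compare this with the predicted body and finger geometry.

Run:
```python
from h import *
print("off",r.grasp_offset)
s=r.read_state();p=s["ee_pos"];M=Ro.from_quat(s["eef_rot"]).as_matrix()
def g(x,y,z,p=p):return p+M@[x,y,z]
print("body near bottom L/R",(proj("side",[g(-.0375,.095,-.07),g(.0375,.095,-.07),g(-.0375,-.095,-.07),g(.0375,-.095,-.07)])-[230,190])*4.5)
print("c2 near finger tip px",proj("side",[g(-.0095,.05,0,np.array([.4735,-.2842,.1056])),g(.0095,.05,0,np.array([.4735,-.2842,.1056]))]))
print(s["joint_positions"])
```

```text
off 0.0187
body near bottom L/R [[359.79898909 233.38729133]
 [475.17078627 224.2537988 ]
 [316.71629611  53.42176551]
 [421.32741042  45.94302038]]
c2 near finger tip px [[316.14554495 248.02725445]
 [322.36064983 247.52703365]]
[ 0.64429017  0.26827152 -0.23619512  1.77726222  0.06990357  1.10290328
 -1.54934137]
```

The fingertips look about 20 mm higher than the reported TCP, so they passed over the tongs. I'll open and go lower, feeling for the table.

Emit:
{"fn": "drive_tool", "kwargs": {"moves": [[[0, 0, 0, 0, 0, 0, 0.8], [0, 0, 0.02, 0, 0, 0, 0.8], [0, 0, 0.02, 0, 0, 0, 0.8], [0, 0, 0.01, 0, 0, 0, 0.8], [0, 0, 0.01, 0, 0, 0, 0.8], [0, 0, 0.01, 0, 0, 0, 0.8], [0, 0, 0.01, 0, 0, 0, 0.8], [0, 0, 0.01, 0, 0, 0, 0.8], [0, 0, 0.005, 0, 0, 0, 0.8], [0, 0, 0.003, 0, 0, 0, 0.8]]]}}

```text
time: 5.85
ee_pos: [0.478, -0.2749, -0.004]
eef_rot: [0.984, -0.181, -0.0, -0.0]
ft_force: [0.2, 0.5, -0.1]
width: 0.0673
grip_force: 0.0
```

Emit:
{"fn": "drive_tool", "kwargs": {"moves": [[[0, 0, 0.002, 0, 0, 0, 0.8], [0, 0, 0.002, 0, 0, 0, 0.8], [0, 0, 0.002, 0, 0, 0, 0.8], [0, 0, 0, 0, 0, 0, 0.8]]]}}

```text
time: 6.25
ee_pos: [0.4781, -0.275, -0.0095]
eef_rot: [0.984, -0.181, -0.0, 0.0]
ft_force: [-0.1, -0.1, -0.2]
width: 0.0693
grip_force: 0.0
```

Emit:
{"fn": "drive_tool", "kwargs": {"moves": [[[0, 0, 0.002, 0, 0, 0, 0.8], [0, 0, 0.002, 0, 0, 0, 0.8], [0, 0, 0.002, 0, 0, 0, 0.8], [0, 0, 0, 0, 0, 0, 0.8]]]}}

```text
time: 6.65
ee_pos: [0.4779, -0.2749, -0.0158]
eef_rot: [0.984, -0.181, -0.0, -0.0]
ft_force: [0.5, 0.3, 0.4]
width: 0.0697
grip_force: 0.0
```

Emit:
{"fn": "drive_tool", "kwargs": {"moves": [[[0, 0, 0.002, 0, 0, 0, 0.8], [0, 0, 0, 0, 0, 0, 0.8]]]}}

```text
time: 6.85
ee_pos: [0.478, -0.275, -0.0177]
eef_rot: [0.984, -0.181, -0.0, -0.0]
ft_force: [0.0, 1.5, -0.5]
width: 0.0697
grip_force: 0.0
```

Emit:
{"fn": "drive_tool", "kwargs": {"moves": [[[0, 0, 0.002, 0, 0, 0, 0.8], [0, 0, 0, 0, 0, 0, 0.8]]]}}

```text
time: 7.05
ee_pos: [0.4779, -0.2749, -0.0197]
eef_rot: [0.984, -0.181, -0.0, -0.0]
ft_force: [0.1, 1.2, -0.1]
width: 0.0698
grip_force: 0.0
```

Emit:
{"fn": "drive_tool", "kwargs": {"moves": [[[0, 0, 0.002, 0, 0, 0, 0.8], [0, 0, 0, 0, 0, 0, 0.8]]]}}

```text
time: 7.25
ee_pos: [0.4782, -0.275, -0.0215]
eef_rot: [0.984, -0.181, 0.0, 0.0]
ft_force: [0.5, -0.3, 0.3]
width: 0.0694
grip_force: 0.0
```

Emit:
{"fn": "drive_tool", "kwargs": {"moves": [[[0, 0, 0, 0, 0, 0, 0], [0, 0, 0, 0, 0, 0, 0], [0, 0, 0, 0, 0, 0, 0], [0, 0, 0, 0, 0, 0, 0], [0, 0, 0, 0, 0, 0, 0], [0, 0, 0, 0, 0, 0, 0]]], "squeeze": 25}}

```text
time: 7.85
ee_pos: [0.4781, -0.2751, -0.0214]
eef_rot: [0.984, -0.181, 0.0, 0.0]
ft_force: [-0.4, 0.6, -0.3]
width: 0.0295
grip_force: 0.0
```

Emit:
{"fn": "drive_tool", "kwargs": {"moves": [[[0, 0, 0, 0, 0, 0, 0], [0, 0, 0, 0, 0, 0, 0], [0, 0, 0, 0, 0, 0, 0]]]}}

```text
time: 8.15
ee_pos: [0.4781, -0.275, -0.0215]
eef_rot: [0.984, -0.181, -0.0, 0.0]
ft_force: [-0.7, 0.7, -0.5]
width: 0.024
grip_force: 25.0
```

The tongs are gripped at a width of 24 mm with 25 N. I'll lift them and turn to line up with the box's y axis.

Emit:
{"fn": "drive_tool", "kwargs": {"moves": [[[0, 0, -0.02, 0, 0, 0, 0], [0, 0, -0.03, 0, 0, 0, 0], [0, 0, -0.04, 0, 0, -0.1, 0], [0, 0, -0.04, 0, 0, -0.14, 0], [0, 0, 0, 0, 0, -0.14, 0], [0, 0, 0, 0, 0, -0.14, 0], [0, 0, 0, 0, 0, -0.14, 0], [0, 0, 0, 0, 0, -0.14, 0], [0, 0, 0, 0, 0, -0.14, 0], [0, 0, 0, 0, 0, -0.14, 0]]]}}

```text
time: 9.15
ee_pos: [0.4779, -0.275, 0.1084]
eef_rot: [0.935, 0.353, -0.0, -0.0]
ft_force: [0.3, 0.2, -0.2]
width: 0.0244
grip_force: 25.0
```

Emit:
{"fn": "drive_tool", "kwargs": {"moves": [[[0, 0, 0, 0, 0, -0.14, 0], [0, 0, 0, 0, 0, -0.14, 0], [0, 0, 0, 0, 0, -0.14, 0], [0, 0, 0, 0, 0, -0.14, 0], [0, -0.027, 0, 0, 0, -0.056, 0], [0.02, -0.027, 0, 0, 0, 0, 0], [0.035, 0, 0, 0, 0, 0, 0], [0.035, 0, 0, 0, 0, 0, 0], [0, 0, 0, 0, 0, 0, 0], [0, 0, 0, 0, 0, 0, 0]]]}}

```text
time: 10.15
ee_pos: [0.4473, -0.173, 0.1086]
eef_rot: [0.786, 0.619, -0.0, 0.0]
ft_force: [-0.4, -1.1, -1.3]
width: 0.0237
grip_force: 25.0
```

Run:
```python
from h import *
s=r.read_state();p=s["ee_pos"]
togo([.530,.168,p[2]],1.333)
i=r.camera("side");j=r.camera("top")
print("pred",proj("side",[p[0],p[1],p[2]+.0315]),"top",proj("top",[p[0],p[1],p[2]+.0315]))
for n in("side","top"):print([(np.round(d["at"],1),d["conf"]) for d in r.place_of(n,"tongs_mid")])
o=np.hstack([cv2.resize(i[150:290,200:400],None,fx=2,fy=2),cv2.resize(j[120:260,200:400],None,fx=2,fy=2)])
cv2.imwrite("pics/c5.png",o[:,:,::-1])
```

```text
t 10.15 pos [ 0.4473 -0.173   0.1086] turn z 0.001 tilt [ 0.0005 -0.0002] shift(after turn) x 0.3509 y 0.0000 z -0.0000 w 0.0237 g 25.0 F [-0.4 -1.1 -1.3]
pred [[292.05959517 210.6255824 ]] top [[311.04761797 220.51006089]]
[(array([336.9, 360.1]), 0.88), (array([289.2, 210.1]), 0.55)]
[(array([447.6, 255.6]), 0.7), (array([346.3, 298.1]), 0.67)]
```

View pics/c5.png

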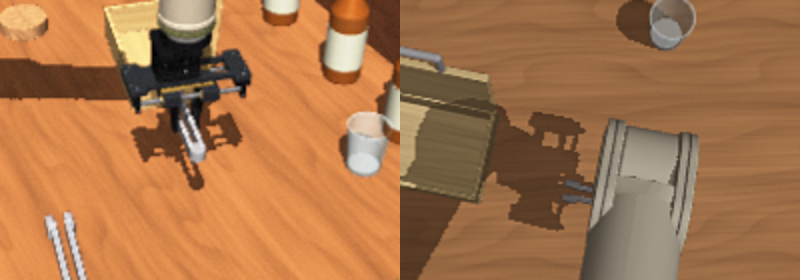

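The side half shows the tongs held, with the hinge end at (196,150). The top half shows the tips at (575,193), leading towards the box. I'll check the lateral offset numerically.

Run:
```python
from h import *
p=r.read_state()["ee_pos"];X=np.array([.2356,.9718,0]);Y=np.array([.9718,-.2356,0])
c=p+[0,0,.0315]
print(proj("top",[c+X*.09+Y*.012+[0,0,.005],c+X*.09-Y*.012+[0,0,.005]]))
print("hinge side",proj("side",[c-X*.077]))
# tips from picture
j=r.camera("top");i=r.camera("side")
for n,im in (("top",j[200:235,275:300].astype(int)),):
    m=(im.max(2)-im.min(2)<25)&(im.min(2)>60);v,u=np.nonzero(m);print(u.min()+275,np.c_[u+275,v+200][u<u.min()+4].mean(0),len(u))
```

```text
[[282.91568979 210.19104352]
 [281.20093978 218.01003172]]
hinge side [[298.55221665 226.17485687]]
281 [282.94117647 215.76470588] 117
```

Emit:
{"fn": "drive_tool", "kwargs": {"moves": [[[0.04, 0.002, 0, 0, 0, 0, 0], [0.04, 0, 0, 0, 0, 0, 0], [0.04, 0, 0, 0, 0, 0, 0], [0.04, 0, 0, 0, 0, 0, 0], [0.04, 0, 0, 0, 0, 0, 0], [0.04, 0, 0, 0, 0, 0, 0], [0.04, 0, 0, 0, 0, 0, 0], [0.04, 0, 0, 0, 0, 0, 0], [0.031, 0, 0, 0, 0, 0, 0], [0, 0, 0, 0, 0, 0, 0]]]}}

```text
time: 11.45
ee_pos: [0.5318, 0.1722, 0.1086]
eef_rot: [0.784, 0.62, 0.001, -0.001]
ft_force: [-0.7, -0.0, 0.1]
width: 0.0238
grip_force: 25.0
```

Emit:
{"fn": "drive_tool", "kwargs": {"moves": [[[0, 0, 0.015, 0, 0, 0, 0], [0, 0, 0, 0, 0, 0, 0], [0, 0, 0, 0, 0, 0, 0]]]}}

```text
time: 11.75
ee_pos: [0.5316, 0.1655, 0.0927]
eef_rot: [0.787, 0.617, -0.001, -0.0]
ft_force: [-0.0, 0.7, -0.8]
width: 0.024
grip_force: 25.0
```

Run:
```python
from h import *
s=r.read_state();p=s["ee_pos"]
togo([.532,.1675,-.0145],1.333)
i=r.camera("side");j=r.camera("top")
for n in("side","top"):print([(np.round(d["at"],1),d["conf"]) for d in r.place_of(n,"tongs_mid")],[(np.round(d["at"],1),d["conf"]) for d in r.place_of(n,"lid_bar")])
print("pred",proj("side",[p[0],p[1],p[2]+.0315]),"top",proj("top",[p[0],p[1],p[2]+.0315]))
o=np.hstack([cv2.resize(i[80:220,200:340],None,fx=2.8,fy=2.8),cv2.resize(j[120:260,140:280],None,fx=2.8,fy=2.8)])
cv2.imwrite("pics/c6.png",o[:,:,::-1])
```

```text
t 11.75 pos [0.5316 0.1655 0.0927] turn z -0.002 tilt [0.0014 0.0012] shift(after turn) x 0.0021 y -0.0001 z 0.1072 w 0.0240 g 25.0 F [-0.   0.7 -0.8]
[(array([267.9, 157.1]), 0.72), (array([236.6, 287.2]), 0.72), (array([276.4, 182.5]), 0.62)] [(array([303.3, 119.1]), 0.61)]
[(array([344.8, 296.9]), 0.94), (array([447.2, 252.3]), 0.78), (array([198.7, 198.2]), 0.71)] [(array([198., 146.]), 0.98), (array([126.7, 169.8]), 0.57), (array([333.5, 136.5]), 0.47)]
pred [[268.86527996 157.48768281]] top [[199.39773606 196.24438866]]
```

View pics/c6.png

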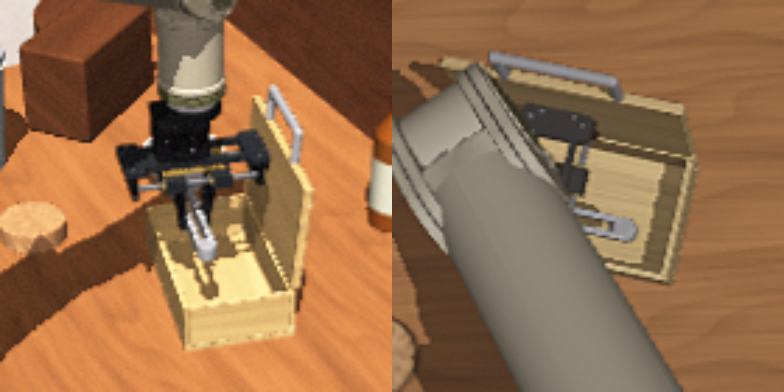

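The side half shows the tongs over the box interior at (205,240), clear of the walls. The top half shows the hinge end inside the box at (610,228) and the body just in front of the lid. I'll lower slowly.

Emit:
{"fn": "drive_tool", "kwargs": {"moves": [[[0.002, 0, 0.015, 0, 0, 0, 0], [0, 0, 0.015, 0, 0, 0, 0], [0, 0, 0.015, 0, 0, 0, 0], [0, 0, 0.01, 0, 0, 0, 0], [0, 0, 0.01, 0, 0, 0, 0], [0, 0, 0, 0, 0, 0, 0]]]}}

```text
time: 12.65
ee_pos: [0.5315, 0.1689, 0.0268]
eef_rot: [0.786, 0.618, -0.001, -0.001]
ft_force: [-0.9, 0.1, -0.7]
width: 0.0236
grip_force: 25.0
```

Emit:
{"fn": "drive_tool", "kwargs": {"moves": [[[0, 0, 0.008, 0, 0, 0, 0], [0, 0, 0.008, 0, 0, 0, 0], [0, 0, 0.006, 0, 0, 0, 0], [0, 0, 0.005, 0, 0, 0, 0], [0, 0, 0, 0, 0, 0, 0]]]}}

```text
time: 13.15
ee_pos: [0.532, 0.1691, 0.0008]
eef_rot: [0.786, 0.618, -0.0, -0.0]
ft_force: [-1.3, 0.1, -1.6]
width: 0.0237
grip_force: 25.0
```

Emit:
{"fn": "drive_tool", "kwargs": {"moves": [[[0, 0, 0.005, 0, 0, 0, 0], [0, 0, 0.004, 0, 0, 0, 0], [0, 0, 0.003, 0, 0, 0, 0], [0, 0, 0, 0, 0, 0, 0], [0, 0, 0, 0, 0, 0, 0]]]}}

```text
time: 13.65
ee_pos: [0.5324, 0.1692, -0.0105]
eef_rot: [0.786, 0.618, -0.0, 0.0]
ft_force: [-0.6, -0.2, -1.1]
width: 0.0235
grip_force: 25.0
```

Next I'll go down the last few millimetres and feel for the floor.

Emit:
{"fn": "drive_tool", "kwargs": {"moves": [[[0, 0, 0.002, 0, 0, 0, 0], [0, 0, 0.002, 0, 0, 0, 0], [0, 0, 0, 0, 0, 0, 0]]]}}

```text
time: 13.95
ee_pos: [0.5325, 0.1692, -0.0144]
eef_rot: [0.786, 0.618, 0.0, 0.0]
ft_force: [1.0, 0.2, -0.5]
width: 0.0238
grip_force: 25.0
```

Emit:
{"fn": "drive_tool", "kwargs": {"moves": [[[0, 0, 0.0015, 0, 0, 0, 0], [0, 0, 0, 0, 0, 0, 0]]]}}

```text
time: 14.15
ee_pos: [0.5325, 0.1692, -0.0145]
eef_rot: [0.786, 0.618, -0.0, 0.001]
ft_force: [-8.0, -3.7, 19.7]
width: 0.0238
grip_force: 26.7
```

The tongs touched the floor at the predicted height. I'll ease the pressure, open slightly and withdraw.

Emit:
{"fn": "drive_tool", "kwargs": {"moves": [[[0, 0, -0.0015, 0, 0, 0, 0], [0, 0, 0, 0, 0, 0, 0.36], [0, 0, 0, 0, 0, 0, 0.36], [0, 0, 0, 0, 0, 0, 0.36], [0, 0, 0, 0, 0, 0, 0.36]]]}}

```text
time: 14.65
ee_pos: [0.5325, 0.1692, -0.0145]
eef_rot: [0.786, 0.618, 0.0, 0.0]
ft_force: [-0.8, -0.2, 2.7]
width: 0.0309
grip_force: 1.2
```

Emit:
{"fn": "drive_tool", "kwargs": {"moves": [[[0, 0, -0.004, 0, 0, 0, 0.36], [0, 0, -0.008, 0, 0, 0, 0.36], [0, 0, -0.02, 0, 0, 0, 0.36], [0, 0, -0.04, 0, 0, 0, 0.36], [0, 0, -0.04, 0, 0, 0, 0.36], [0, 0, -0.04, 0, 0, 0, 0.36], [0, 0, -0.04, 0, 0, 0, 0.36], [0, 0, -0.03, 0, 0, 0, 0.36], [0, 0, 0, 0, 0, 0, 0.36]]]}}

```text
time: 15.55
ee_pos: [0.5342, 0.1704, 0.2126]
eef_rot: [0.786, 0.618, 0.003, 0.002]
ft_force: [0.3, -0.4, 0.3]
width: 0.0313
grip_force: 0.0
```

Run:
```python
from h import *
s=r.read_state();p=s["ee_pos"];togo([.6489,.1393,p[2]],1.333)
i=r.camera("side");j=r.camera("top")
for q in("tongs_mid","lid_bar","lid_hinge"):
  for n in("side","top"):print(n,q,[(np.round(d["at"],1),d["conf"]) for d in r.place_of(n,q)])
print("pred mid",proj("side",[.532,.169,.017]),proj("top",[.532,.169,.017]))
o=np.hstack([cv2.resize(i[60:200,200:340],None,fx=2.8,fy=2.8),cv2.resize(j[120:260,140:280],None,fx=2.8,fy=2.8)])
cv2.imwrite("pics/c7.png",o[:,:,::-1])
```

```text
t 15.55 pos [0.5342 0.1704 0.2126] turn z 0.000 tilt [-0.0031 -0.0065] shift(after turn) x -0.0032 y 0.1188 z -0.0000 w 0.0313 g 0.0 F [ 0.3 -0.4  0.3]
side tongs_mid [(array([338.9, 363. ]), 0.93), (array([265.5, 180.5]), 0.56), (array([237.4, 284.5]), 0.56)]
top tongs_mid [(array([449.3, 253.1]), 0.77), (array([203.1, 202.7]), 0.73)]
side lid_bar [(array([302. , 117.8]), 0.82)]
top lid_bar [(array([197.9, 145.9]), 0.88)]
side lid_hinge [(array([296.4, 163.5]), 0.89)]
top lid_hinge [(array([208.9, 169.3]), 0.9)]
pred mid [[269.00529001 180.4470938 ]] [[205.27866968 201.1271578 ]]
```

View pics/c7.png

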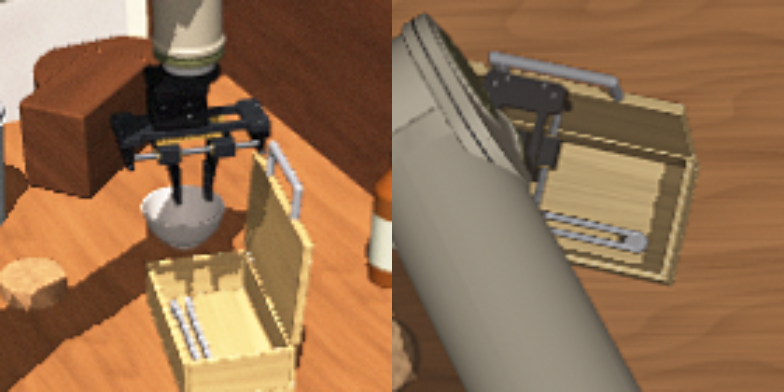

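The tongs lie flat in the box, at side (190,330) and top (600,232), and the lid still stands open. From this picture I can work out the fingertip height and the bar position.

Run:
```python
from h import *
from scipy.optimize import least_squares
p=r.read_state()["ee_pos"]
S=[.5612,.1606,-.238]
for z in (.21,.22,.23,.24,.25):print(z,proj("side",[[p[0],p[1],z]]))
print("bar",tri((198,146),(302.3,118.2)),"hinge",tri((208.9,169.3),(296.4,163.5)))
c,s=np.cos(S[2]),np.sin(S[2])
def bar(a):x=.075-.192*np.cos(a);return [[S[0]+c*x,S[1]+s*x,.076+.192*np.sin(a)]]
L=least_squares(lambda a:np.r_[(proj("top",bar(a[0]))-[[198,146]])[0],(proj("side",bar(a[0]))-[[302.3,118.2]])[0]],[1.7])
print(L.x,L.fun,bar(L.x[0]))
b=np.array(bar(L.x[0])[0]);print("barL/R px top",proj("top",[b+.054*np.array([.2358,.9718,0]),b-.054*np.array([.2358,.9718,0])]))
```

```text
0.21 [[268.14142033 136.91617133]]
0.22 [[268.09325735 134.4940064 ]]
0.23 [[268.04469756 132.05397196]]
0.24 [[267.99573573 129.59585063]]
0.25 [[267.94636659 127.11942126]]
bar (array([0.6501983 , 0.13637895, 0.27152771]), np.float64(0.007289183175008093)) hinge (array([0.6309288 , 0.1422839 , 0.08024919]), np.float64(0.011809440502091031))
[1.66073955] [-0.04827595 -0.99261861 -1.20754177  0.92609122] [[np.float64(0.6508455463319661), np.float64(0.13885217294757068), np.float64(0.2672239042870555)]]
barL/R px top [[179.12995333 141.13770439]
 [216.94654862 148.9331307 ]]
```

Emit:
{"fn": "drive_tool", "kwargs": {"moves": [[[0, 0, -0.03, 0, 0, 0, 0.7], [0, 0, -0.03, 0, 0, 0, 0.7], [0, 0, -0.02, 0, 0, 0, 0.7], [-0.003, 0.03, 0, 0, 0, 0, 0.7], [0, 0.03, 0, 0, 0, 0, 0.7], [0, 0.03, 0, 0, 0, 0, 0.7], [0, 0.03, 0, 0, 0, 0, 0.7], [0, 0, 0, 0, 0, 0, 0.7], [0, 0, 0, 0, 0, 0, 0.7], [0, 0, 0, 0, 0, 0, 0.7]]]}}

```text
time: 16.95
ee_pos: [0.6476, 0.1388, 0.2876]
eef_rot: [0.786, 0.619, -0.0, -0.0]
ft_force: [-0.2, -0.2, 0.2]
width: 0.0609
grip_force: 0.0
```

Run:
```python
from h import *
s=r.read_state();p=s["ee_pos"];togo([.6505,.138,.2255],1.333)
i=r.camera("side");j=r.camera("top")
for n in("side","top"):print(n,[(np.round(d["at"],1),d["conf"]) for d in r.place_of(n,"lid_bar")])
Y=np.array([.9718,-.2356,0])
for z in (0,.0235):print(proj("side",[p+[0,0,z]+Y*.03,p+[0,0,z]-Y*.03]).round(1))
cv2.imwrite("pics/c8.png",cv2.resize(i[50:150,230:370],None,fx=5,fy=5,interpolation=cv2.INTER_CUBIC)[:,:,::-1])
```

```text
t 16.95 pos [0.6476 0.1388 0.2876] turn z 0.001 tilt [-0.0001  0.0004] shift(after turn) x -0.0001 y 0.0031 z 0.0621 w 0.0609 g 0.0 F [-0.2 -0.2  0.2]
side [(array([305. , 121.1]), 0.89)]
top []
[[308.5 113.3]
 [292.3 115.1]]
[[308.7 107.3]
 [292.4 109.1]]
```

View pics/c8.png

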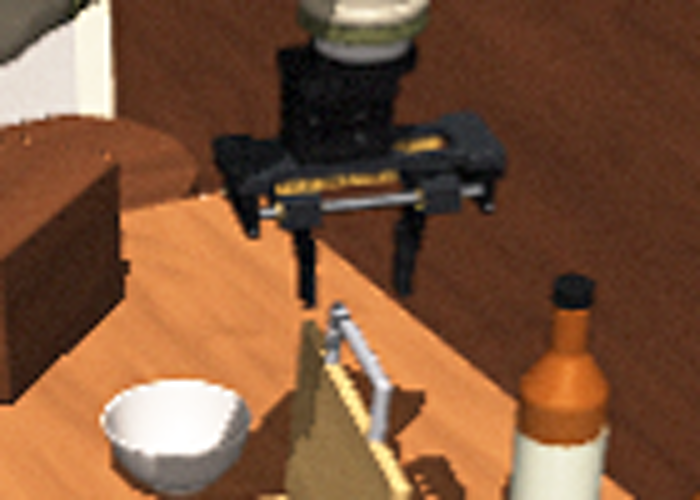

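The side crop shows the fingertips at (308,305) and (403,293), straddling the bar at (360,347). I'll go down and grip it.

Emit:
{"fn": "drive_tool", "kwargs": {"moves": [[[0, 0.003, 0.015, 0, 0, 0, 0.7], [0, 0, 0.015, 0, 0, 0, 0.7], [0, 0, 0.015, 0, 0, 0, 0.7], [0, 0, 0.012, 0, 0, 0, 0.7], [0, 0, 0.005, 0, 0, 0, 0.7], [0, 0, 0, 0, 0, 0, 0.7]]]}}

```text
time: 17.75
ee_pos: [0.6509, 0.1371, 0.2245]
eef_rot: [0.786, 0.618, -0.001, -0.0]
ft_force: [0.2, 0.3, 0.7]
width: 0.0608
grip_force: 0.0
```

Emit:
{"fn": "drive_tool", "kwargs": {"moves": [[[0, 0, 0, 0, 0, 0, 0], [0, 0, 0, 0, 0, 0, 0], [0, 0, 0, 0, 0, 0, 0], [0, 0, 0, 0, 0, 0, 0], [0, 0, 0, 0, 0, 0, 0], [0, 0, 0, 0, 0, 0, 0], [0, 0, 0, 0, 0, 0, 0], [0, 0, 0, 0, 0, 0, 0], [0, 0, 0, 0, 0, 0, 0]]], "squeeze": 12}}

```text
time: 18.65
ee_pos: [0.6513, 0.1373, 0.2256]
eef_rot: [0.786, 0.618, 0.0, 0.0]
ft_force: [0.1, 0.0, -0.0]
width: 0.0115
grip_force: 12.0
```

The bar is gripped: width 11.5 mm, and the position implies a lid angle of about 1.665. I'll compute the arc for lowering it.

Run:
```python
import numpy as np
a=[1.665]
for st,n in((.04,30),(.03,10),(.0165,10)):
    for _ in range(n):a.append(a[-1]-st)
a=np.array(a);y=-.192*np.cos(a);z=-.192*np.sin(a)
for k in range(0,50,10):
    Y=np.round(y[k:k+11]-y[0],4);Z=np.round(z[k:k+11]-z[0],4)
    print([f"0,{dy:.4f},{dz:.4f}" for dy,dz in zip(np.diff(Y),np.diff(Z))],a[k+10])
```

```text
['0,-0.0077,-0.0006', '0,-0.0076,-0.0002', '0,-0.0077,0.0000', '0,-0.0077,0.0004', '0,-0.0076,0.0006', '0,-0.0077,0.0010', '0,-0.0075,0.0013', '0,-0.0075,0.0015', '0,-0.0075,0.0019', '0,-0.0074,0.0022'] 1.2649999999999997
['0,-0.0072,0.0024', '0,-0.0072,0.0028', '0,-0.0071,0.0030', '0,-0.0069,0.0033', '0,-0.0068,0.0036', '0,-0.0066,0.0038', '0,-0.0065,0.0042', '0,-0.0063,0.0043', '0,-0.0062,0.0047', '0,-0.0059,0.0048'] 0.8649999999999993
['0,-0.0057,0.0051', '0,-0.0056,0.0053', '0,-0.0053,0.0056', '0,-0.0051,0.0057', '0,-0.0048,0.0060', '0,-0.0047,0.0061', '0,-0.0043,0.0063', '0,-0.0041,0.0065', '0,-0.0039,0.0067', '0,-0.0036,0.0068'] 0.464999999999999
['0,-0.0025,0.0051', '0,-0.0023,0.0053', '0,-0.0022,0.0053', '0,-0.0020,0.0054', '0,-0.0019,0.0055', '0,-0.0017,0.0055', '0,-0.0016,0.0055', '0,-0.0013,0.0056', '0,-0.0012,0.0056', '0,-0.0011,0.0057'] 0.1649999999999989
['0,-0.0004,0.0031', '0,-0.0005,0.0032', '0,-0.0004,0.0031', '0,-0.0003,0.0032', '0,-0.0003,0.0031', '0,-0.0002,0.0032', '0,-0.0002,0.0031', '0,-0.0002,0.0032', '0,0.0000,0.0032', '0,-0.0001,0.0031'] -1.1102230246251565e-15
```

Emit:
{"fn": "drive_tool", "kwargs": {"moves": [[[0, -0.0077, -0.0006, 0, 0, 0, 0], [0, -0.0076, -0.0002, 0, 0, 0, 0], [0, -0.0077, 0, 0, 0, 0, 0], [0, -0.0077, 0.0004, 0, 0, 0, 0], [0, -0.0076, 0.0006, 0, 0, 0, 0], [0, -0.0077, 0.001, 0, 0, 0, 0], [0, -0.0075, 0.0013, 0, 0, 0, 0], [0, -0.0075, 0.0015, 0, 0, 0, 0], [0, -0.0075, 0.0019, 0, 0, 0, 0], [0, -0.0074, 0.0022, 0, 0, 0, 0]]]}}

```text
time: 19.65
ee_pos: [0.5768, 0.1554, 0.2172]
eef_rot: [0.786, 0.618, -0.0, -0.0]
ft_force: [0.5, -0.3, 1.2]
width: 0.0117
grip_force: 12.0
```

Emit:
{"fn": "drive_tool", "kwargs": {"moves": [[[0, -0.0072, 0.0024, 0, 0, 0, 0], [0, -0.0072, 0.0028, 0, 0, 0, 0], [0, -0.0071, 0.003, 0, 0, 0, 0], [0, -0.0069, 0.0033, 0, 0, 0, 0], [0, -0.0068, 0.0036, 0, 0, 0, 0], [0, -0.0066, 0.0038, 0, 0, 0, 0], [0, -0.0065, 0.0042, 0, 0, 0, 0], [0, -0.0063, 0.0043, 0, 0, 0, 0], [0, -0.0062, 0.0047, 0, 0, 0, 0], [0, -0.0059, 0.0048, 0, 0, 0, 0]]]}}

```text
time: 20.65
ee_pos: [0.5121, 0.171, 0.1801]
eef_rot: [0.786, 0.618, -0.0, 0.0]
ft_force: [0.6, -0.3, -0.8]
width: 0.0116
grip_force: 12.0
```

Emit:
{"fn": "drive_tool", "kwargs": {"moves": [[[0, -0.0057, 0.0051, 0, 0, 0, 0], [0, -0.0056, 0.0053, 0, 0, 0, 0], [0, -0.0053, 0.0056, 0, 0, 0, 0], [0, -0.0051, 0.0057, 0, 0, 0, 0], [0, -0.0048, 0.006, 0, 0, 0, 0], [0, -0.0047, 0.0061, 0, 0, 0, 0], [0, -0.0043, 0.0063, 0, 0, 0, 0], [0, -0.0041, 0.0065, 0, 0, 0, 0], [0, -0.0039, 0.0067, 0, 0, 0, 0], [0, -0.0036, 0.0068, 0, 0, 0, 0]]]}}

```text
time: 21.65
ee_pos: [0.4674, 0.1818, 0.12]
eef_rot: [0.786, 0.618, 0.001, 0.0]
ft_force: [8.1, 0.1, -4.5]
width: 0.0112
grip_force: 12.0
```

Emit:
{"fn": "drive_tool", "kwargs": {"moves": [[[0, -0.0025, 0.0051, 0, 0, 0, 0], [0, -0.0023, 0.0053, 0, 0, 0, 0], [0, -0.0022, 0.0053, 0, 0, 0, 0], [0, -0.002, 0.0054, 0, 0, 0, 0], [0, -0.0019, 0.0055, 0, 0, 0, 0], [0, -0.0017, 0.0055, 0, 0, 0, 0], [0, -0.0016, 0.0055, 0, 0, 0, 0], [0, -0.0013, 0.0056, 0, 0, 0, 0], [0, -0.0012, 0.0056, 0, 0, 0, 0], [0, -0.0011, 0.0057, 0, 0, 0, 0]]]}}

```text
time: 22.65
ee_pos: [0.4519, 0.1856, 0.0663]
eef_rot: [0.786, 0.618, 0.002, 0.001]
ft_force: [12.6, -2.0, -1.9]
width: 0.0115
grip_force: 12.0
```

Emit:
{"fn": "drive_tool", "kwargs": {"moves": [[[0, -0.0004, 0.0031, 0, 0, 0, 0], [0, -0.0005, 0.0032, 0, 0, 0, 0], [0, -0.0004, 0.0031, 0, 0, 0, 0], [0, -0.0003, 0.0032, 0, 0, 0, 0], [0, -0.0003, 0.0031, 0, 0, 0, 0], [0, -0.0002, 0.0032, 0, 0, 0, 0], [0, -0.0002, 0.0031, 0, 0, 0, 0], [0, -0.0002, 0.002, 0, 0, 0, 0], [0, 0, 0.002, 0, 0, 0, 0], [0, 0, 0, 0, 0, 0, 0]]]}}

```text
time: 23.65
ee_pos: [0.4505, 0.1863, 0.0416]
eef_rot: [0.787, 0.617, 0.002, 0.002]
ft_force: [9.3, -5.2, 7.2]
width: 0.0115
grip_force: 12.0
```

Emit:
{"fn": "drive_tool", "kwargs": {"moves": [[[0, 0.001, 0.0015, 0, 0, 0, 0], [0, 0.001, 0.0015, 0, 0, 0, 0], [0, 0, 0.001, 0, 0, 0, 0], [0, 0, 0, 0, 0, 0, 0]]]}}

```text
time: 24.05
ee_pos: [0.4507, 0.1871, 0.0377]
eef_rot: [0.786, 0.618, 0.002, 0.001]
ft_force: [1.5, -1.6, 16.4]
width: 0.0116
grip_force: 12.0
```

Run:
```python
from h import *
S=[.5612,.1606,-.238];c,s=np.cos(S[2]),np.sin(S[2])
togo([.4475,.1881,.0345],1.333)
i=r.camera("side");print([(np.round(d["at"],1),d["conf"]) for d in r.place_of("side","lid_bar")])
for a in(0,.02,.04,.06):
  q=lambda x,y,z:[S[0]+c*x-s*y,S[1]+s*x+c*y,z]
  x=.075-.192*np.cos(a);z=.076+.192*np.sin(a)
  print(a,proj("side",[q(x,0,z)]),proj("side",[q(.075-.150*np.cos(a)+.006*np.sin(a)*-1,-.128,.076+.15*np.sin(a)-.006)]))
cv2.imwrite("pics/c9.png",cv2.resize(i[90:210,210:350],None,fx=5,fy=5,interpolation=cv2.INTER_CUBIC)[:,:,::-1])
```

```text
t 24.05 pos [0.4507 0.1871 0.0377] turn z -0.000 tilt [-0.0015 -0.0032] shift(after turn) x 0.0002 y -0.0034 z 0.0032 w 0.0116 g 12.0 F [ 1.5 -1.6 16.4]
[(array([250.6, 174.1]), 0.56)]
0 [[246.4449558  170.93805554]] [[264.5321777  190.11857184]]
0.02 [[246.40862924 170.08891217]] [[264.48959527 189.44926983]]
0.04 [[246.392293   169.23517289]] [[264.46323755 188.77644638]]
0.06 [[246.396033   168.37718437]] [[264.45316848 188.10037415]]
```

View pics/c9.png

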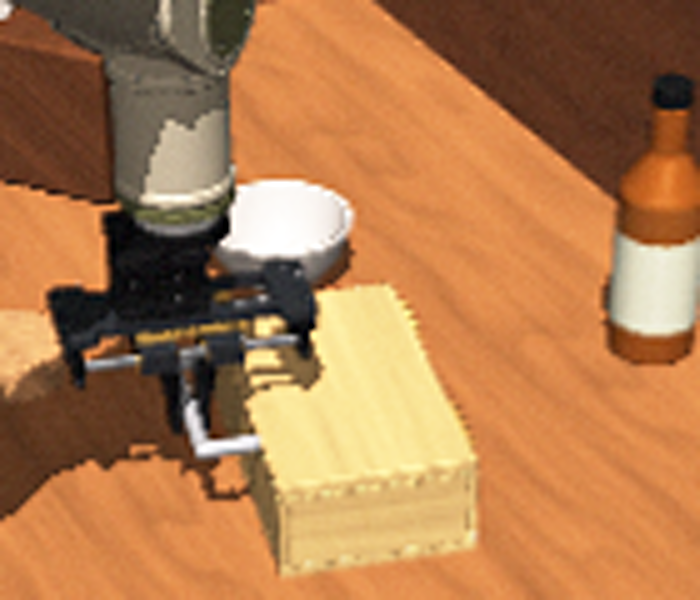

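The crop shows the lid flat on the box, with no gap at the front edge (280,485), and the fingers on the bar at (195,440). The 16 N push shows it is at its stop. I'll release and retreat upward.

Emit:
{"fn": "drive_tool", "kwargs": {"moves": [[[0, 0, 0.0005, 0, 0, 0, 0], [0, 0, 0, 0, 0, 0, 0], [0, 0, 0, 0, 0, 0, 0.3], [0, 0, 0, 0, 0, 0, 0.3], [0, 0, 0, 0, 0, 0, 0.3], [0, 0, -0.005, 0, 0, 0, 0.3], [0, 0, -0.02, 0, 0, 0, 0.3], [0, 0, -0.04, 0, 0, 0, 0.3], [0, 0, -0.04, 0, 0, 0, 0.3], [0, 0, 0, 0, 0, 0, 0.3]]]}}

```text
time: 25.15
ee_pos: [0.4515, 0.1879, 0.1455]
eef_rot: [0.786, 0.618, 0.003, 0.002]
ft_force: [0.9, 1.0, 0.2]
width: 0.0259
grip_force: 0.0
```

Emit:
{"fn": "drive_tool", "kwargs": {"moves": [[[0, 0, -0.04, 0, 0, 0, 0.3], [0, 0, -0.03, 0, 0, 0, 0.3], [0, 0, 0, 0, 0, 0, 0.3], [0, 0, 0, 0, 0, 0, 0.3]]]}}

```text
time: 25.55
ee_pos: [0.4491, 0.1863, 0.2104]
eef_rot: [0.786, 0.618, 0.0, 0.0]
ft_force: [-0.6, -0.0, 0.2]
width: 0.0264
grip_force: 0.0
```

Run:
```python
from h import *
togo([.45,.187,.16],1.333)
i=r.camera("side");j=r.camera("top")
for n in("side","top"):print(n,[(np.round(d["at"],1),d["conf"]) for d in r.place_of(n,"lid_bar")])
o=np.hstack([cv2.resize(i[90:210,210:350],None,fx=2.8,fy=2.8),cv2.resize(j[120:240,140:280],None,fx=2.8,fy=2.8)])
cv2.imwrite("pics/c10.png",o[:,:,::-1])
```

```text
t 25.55 pos [0.4491 0.1863 0.2104] turn z -0.000 tilt [ 0.0001 -0.0006] shift(after turn) x 0.0009 y 0.0007 z 0.0504 w 0.0264 g 0.0 F [-0.6 -0.   0.2]
side [(array([248.3, 168.6]), 0.96)]
top [(array([196.2, 226.1]), 0.86)]
```

View pics/c10.png

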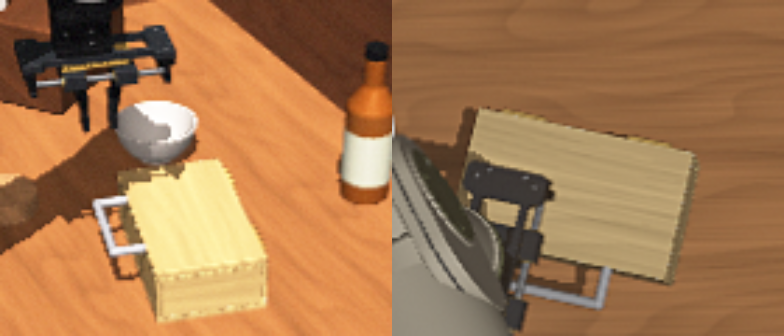

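The lid is shut, the bar is free at (112,225), and the gripper is clear above. I'll hand the job in.

```bash
python3 -c "
from bench import r
print(r.close_job())"
```

```text
the job is handed in; nothing more can be done
None
```

The smallest tongs lie flat on the box floor, the lid was lowered under grip and fully shut with no drop or slam, the other items were not touched, and the job was handed in at about 26 s of the 51 s.

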